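# Hang the washed utensil caddy back on the kitchen rail

## Robot

A 6-joint arm with a two-finger parallel gripper is mounted at the origin on the work surface. World frame = base frame: x ahead of the robot, y to its left, z up, the work surface at z = 0. Lengths are in m, angles in degrees, forces in N, time in s.
With the tool pointing down it reaches from about 0.4 to 0.825 m from the base axis. Payload 7 kg.
Tool frame: the origin (TCP) lies at the very end of the fingers, on their centre line; the grasp point (between the pads) lies 19 mm behind it; z points along the fingers, y is the line along which they close (so a half turn about z gives the same grasp; the last joint's range is limited). The gripper opens to 88 mm and grips with 3 to 60 N. Pads are 19 mm wide; open, the fingers measure 130 mm over their backs; the gripper's body (78 mm by 193 mm) begins 47 mm behind the grasp point.
Start: joints at [-52.993, 20.546, 0.682, 0, -70.136, -16.507], TCP at [0.236, -0.632, 0.227] pointing down, gripper open.
Joint ranges: [-176.03, 176.03], [-82.01, 121.73], [-58.28, 71.71], [-173.87, 95.51], [-174.79, -0.11], [-173.66, 173.66]. Speed limits (degrees/s): [136.94, 136.94, 172.46, 180, 180, 180].

## Interface

Orientations are given as [roll, pitch, yaw] about the fixed x, y, z axes, in that order (R = Rz(yaw) Ry(pitch) Rx(roll)).
In Python, from plant import ctrl gives the robot as it stands.
- The arm moves only by the tool carry_out, never from a script. Its argument "deltas" is a list that holds one entry, the list of rows, each a list of 5 numbers: the shift along the tool's x, y, z scaled (see below), then the turn about the tool's z scaled (see below), then the opening, from -1 (shut) to 1 (fully open). A call has 1 to 5 rows; each row is the pose to reach, as a shift and turn from the pose commanded when the call began, along the tool's axes at that moment, turning the shorter way round; what a row does not reach only later rows make up. The controller multiplies each number of a shift by 20 cm and each number of a turn by 2 pi rad. A row lasts 1/10 s, in which the tool goes at most 50 mm and 8.59 degrees, less where a joint would pass 70% of its speed; a pose out of reach is approached as far as the arm can. A call with a number of a shift or a turn outside -1 to 1 is refused whole. A call with a gripper value outside its range is refused whole. The fingers move at their own pace and stop on an object; the grip force is fixed at half the most. Time passes only in rows, so rows that repeat a pose let the fingers close. It gives the time, the measured TCP pose, the force, the opening and the grip force at its end, in the units of the state.
- ctrl.get_obs(): the state, without advancing time (a new reading comes with each control period).
- ctrl.snapshot(name): name is "scene" or "side" or "wrist"; returns a dict with "color" (480x640x3 uint8, red, green, blue), "camera_matrix" (3x3 intrinsics, pixels), "R" (3x3) and "t" (3): a world point X has camera coordinates R X + t. Camera axes: x right, y down, z forward; pixel columns grow to the right and rows downward; lengths in m; the calibration is good to about 2 mm. A picture is of the moment at which its call begins. There is no depth.
- ctrl.close_job(): hands the job in; it is judged then, once.
Trained networks look in a picture, given as the dict that the camera call returned (one of the last four; its "shot" number tells which), for a name from the list of things; names that differ only in an ending like _2 or _b are one class to them, and where a whole thing is asked for, a point or a joint stands for the part that bears it (a point fixed in the world has none). Each returns a list of dicts, best first, with "p" (0 to 1); they miss things now and then, are a little off and sometimes report something else, mostly with a low value. They report only what shows in the picture. A call takes as long as a camera call. They do not tell look-alikes from the thing itself.
- ctrl.search_frame(picture, name): "centre" ([column, row] in pixels, amid what is visible of it).
- ctrl.silhouettes(picture, name): "mask" (480x640 bool, what is visible of it) and "centre" ([column, row] in pixels, amid what is visible of it).
- ctrl.spot_point(picture, name): "centre" ([column, row] in pixels: a listed point, or the origin of a listed thing).
The state is a dict: "clock": time; "joint_pos": joint angles; "qvel": joint speeds; "tau": joint torques, N m; "tool_pos": TCP position; "orientation": TCP orientation; "force": force on the tool from outside, world axes, zero at the start; "moment": the same for the moment, N m; "opening": finger opening in m; "gripper_force": force on a finger pad.
Only numpy, scipy, OpenCV 4.12 (cv2) and the standard library are available. Lean on these libraries where they do the work, as an engineer would, in place of code of your own. Each camera call takes 0.05 s, during which the arm holds its last target. There are 200 camera calls.

## Task

Hang the steel utensil caddy on the aluminium kitchen rail, in the free gap between the sponge tray and the ladle: lift its hook over the rail's front lip, lower it in behind, then press the hook down past the spring strip until it is fully home on the plastic liner in the groove. The liner is brittle and its level unknown, so feel for it and stop at a firm finger push; leave the other things where they are, and let go of the caddy hanging upright.

Things in the scene. Friction and masses are not known exactly. Their poses are not given: they have to be found in the camera images.
- rail: Counter-top hanging rail, fixed: aluminium profile 360 mm long on two posts over a flat steel foot (150 x 340 x 6 mm). Origin on the counter under the rail; z up, y along the rail, things hang on its -x side (to the robot's right). Lip, groove and back wall run its whole length. The groove is 13 mm wide; the back wall is 4 mm thick (x 4 to 8 mm) and its top is 218 mm above the counter.
- lip_top (a point): Middle of the top edge of the rail's front lip (rail frame x -11 mm, height 212 mm); axes as the rail. The lip is 4 mm thick (x -13 to -9 mm) and its flat front face reaches down to a height of 145 mm. Light touches are fine, but neither the caddy nor the robot may be slammed or driven hard against the rail.
- groove_mid (a point): Lowest level of the groove floor in the free gap, middle of the rail's length, at the inner face of the lip (rail frame x -9 mm, height 180 mm, 32 mm below the lip's top); axes as the rail. The free gap reaches about 80 mm to either side along y; the sponge tray hangs beyond it on the +y side, the ladle on the -y side.
- liner: Brittle grey plastic liners, 13 mm wide, that form the groove's floor; origin as the rail's. The one in the free gap (158 mm long) stands on two levelling thumbscrews: its top can be up to 14 mm above groove_mid and is not measured, so find it by feel. The hook is home when it rests on it. Press with a firm finger push at most (12 to 15 N); 25 N on the liner cracks it.
- strip_edge (a point): Lower edge, mid-length, of a steel spring strip 150 mm long in the free part of the groove. Hinged at rail x 3.5 mm, height 218 mm, it slopes down and forward to x -7.5 mm, height 199.5 mm, and gives way backwards. A hook lowered in sticks on it some 22 mm above groove_mid; a push of about 4 to 9 N slides it on down, and it stays where it is left, until the liner stops it hard.
- caddy_mid (a point): Centre of the steel utensil caddy, half-way up: open box 75 mm deep (x), 60 mm wide (y), 110 mm high, 0.35 kg, standing on the counter at first. Its +x side is the back with the hook; hung, its axes point as the rail's. Grip it from above across its sides (60 mm, along y). Two rubber pads 1.7 mm thick on its back, 62 mm above its underside, lie on the lip's face when hung; it leans 0.04 rad.
- hook_tip (a point): Underside of the hook's tongue, middle; axes as the caddy; 47.5 mm in +x and 35 mm up from caddy_mid. The hook is an inverted U 40 mm wide (y), tongue 4 mm thick, round-ended, 8 mm clear of the caddy's back, 36 mm long inside. With the caddy upright and its pads on the lip's face the tongue is 2.3 mm clear of the lip. Home, this point is 2 to 3 mm in +x from groove_mid, up to 14 mm above.
- hook_top (a point): Middle of the flat top of the hook (15 mm in x, 40 mm in y), 42 mm above hook_tip, 5.5 mm in -x from it, 22 mm above the caddy's rim: the place to press down on with closed fingertips. Home, it is 222 to 236 mm above the counter, at least 4 mm higher than the rail's back wall.
- sponge_tray: Small steel tray with a yellow sponge (70 x 60 x 45 mm), already hung on the rail near one end; leave it.
- ladle: Steel ladle on a narrow hook, already hung on the rail near the other end; leave it.
- pot: Plain round steel utensil pot without a hook, 84 mm across, 115 mm high, standing on the counter; origin at the centre of its underside; leave it.
- mug: White mug, 80 mm across, 90 mm high; leave it.
- bowl: Blue bowl, 120 mm across, 50 mm high; leave it.
- soap: Green soap bottle, 60 mm across, 170 mm high; leave it.
- jar: Small amber jar, 52 mm across, 85 mm high; leave it.
- spoon: Spoon with a wooden handle lying on the counter; leave it.
Mind the look-alikes: they are no part of the job. Leave any brown or red look-alike of the part that bears caddy_mid alone.

How it is judged:
By the outcome, as a careful person would: the job done as asked, in the order asked, and still so for the second after the job is handed in, with the robot touching nothing.
It also fails if it takes over 58 s, if anything falls off the work surface, if the arm or the gripper's body presses on something with over 40 N, if the wrist force passes 120 N, or if a joint passes its speed limit or range.

## Working session

There is one attempt and no reset: what is moved stays moved. The work goes in short steps, Python scripts to look and compute and a tool call to move; the robot and the scene stay as the last step left them, time stands still between calls to the robot, and variables do not carry over. Pictures are saved under pics/ and viewed, at most 10 in all, crops included, and the job is handed in when it is done.

Besides the shell and the picture viewer there is one more tool, called after "Request:" as name([rows], argument=value, ...), one row to a line, values as JSON. carry_out: Moves the arm, as the interface text tells. Its arguments: {"type":"object","properties":{"deltas":{"type":"array"}},"required":["deltas"]}

```bash
mkdir -p pics; ls; cat > h.py <<'E'
import numpy as np, cv2
from plant import ctrl
from scipy.spatial.transform import Rotation as Ro
def snap(n,f=None):
    s=ctrl.snapshot(n)
    if f: cv2.imwrite(f,s["color"][:,:,::-1])
    return s
def proj(s,X):
    c=s["R"]@np.array(X)+s["t"]; p=s["camera_matrix"]@c; return p[:2]/p[2]
def ray(s,uv):
    d=np.linalg.inv(s["camera_matrix"])@np.array([uv[0],uv[1],1.]); return -s["R"].T@s["t"], s["R"].T@d
def atz(s,uv,z):
    o,d=ray(s,uv); return o+d*(z-o[2])/d[2]
def tri(obs):
    A=np.zeros((3,3));b=np.zeros(3)
    for s,uv in obs:
        o,d=ray(s,uv); d=d/np.linalg.norm(d); P=np.eye(3)-np.outer(d,d); A+=P;b+=P@o
    X=np.linalg.solve(A,b); return X,[np.round(proj(s,X)-uv,1) for s,uv in obs]
E
python3 - <<'E'
from h import *
S={n:snap(n) for n in("scene","side","wrist")}
cv2.imwrite("pics/a.png",cv2.resize(np.hstack([S["scene"]["color"],S["side"]["color"]])[:,:,::-1],(800,300)))
for n in("scene","side","wrist"):cv2.imwrite(f"pics/{n}.png",S[n]["color"][:,:,::-1])
for n in S:
    print(n,np.round(-S[n]["R"].T@S[n]["t"],3))
    for k in("rail","lip_top","groove_mid","strip_edge","caddy_mid","hook_tip","hook_top","pot","sponge_tray","ladle"):
        print(n,k,[(np.round(d["centre"]).tolist(),round(d["p"],2)) for d in ctrl.spot_point(S[n],k)])
o=ctrl.get_obs();print(o)
E
```

```text
pics
scene [ 1.164 -0.658  0.99 ]
scene rail [([410.0, 216.0], 0.7)]
scene lip_top [([418.0, 162.0], 0.84), ([413.0, 169.0], 0.72)]
scene groove_mid [([413.0, 170.0], 0.89)]
scene strip_edge [([412.0, 163.0], 0.83)]
scene caddy_mid [([279.0, 232.0], 0.96), ([334.0, 262.0], 0.69), ([218.0, 238.0], 0.66), ([413.0, 166.0], 0.6)]
scene hook_tip [([226.0, 221.0], 0.93), ([340.0, 236.0], 0.85), ([291.0, 221.0], 0.61), ([317.0, 229.0], 0.21)]
scene hook_top [([291.0, 207.0], 0.94), ([227.0, 209.0], 0.91), ([340.0, 222.0], 0.89)]
scene pot [([263.0, 294.0], 0.58)]
scene sponge_tray [([366.0, 166.0], 0.59)]
scene ladle [([446.0, 220.0], 0.73)]
side [-0.01   0.705  1.124]
side rail [([230.0, 367.0], 0.6)]
side lip_top [([218.0, 303.0], 0.56)]
side groove_mid [([220.0, 317.0], 0.56)]
side strip_edge [([290.0, 220.0], 0.52)]
side caddy_mid [([390.0, 276.0], 0.87), ([457.0, 268.0], 0.72), ([319.0, 257.0], 0.6)]
side hook_tip [([312.0, 261.0], 0.96), ([453.0, 270.0], 0.75), ([376.0, 277.0], 0.64), ([295.0, 332.0], 0.42)]
side hook_top [([381.0, 267.0], 0.77), ([458.0, 256.0], 0.71), ([314.0, 250.0
[... 327 characters left out ...]
'clock': 1.65, 'joint_pos': array([-5.29914277e+01,  2.05455918e+01,  6.82924411e-01, -1.80901612e-04,
       -7.01348276e+01, -1.65079972e+01]), 'qvel': array([ 4.57693395e-02,  5.83418443e-02, -1.52137281e-02, -2.94960638e-02,
        8.68919374e-05,  5.46262158e-02]), 'tau': array([-3.76361597e-03, -5.82363510e+01,  2.93295336e+01,  7.00245649e+00,
        1.22935200e-02, -5.87822433e-05]), 'tool_pos': array([ 0.23639366, -0.6322448 ,  0.2265767 ]), 'orientation': array([-1.79997647e+02,  8.74911761e-04, -1.59499486e+02]), 'force': array([ 0.30086673,  0.74730611, -0.11511267]), 'moment': array([ 0.02853747, -0.02555306, -0.01273378]), 'gripper_force': 0.0, 'opening': 0.08780037545483002}
```

View pics/scene.png

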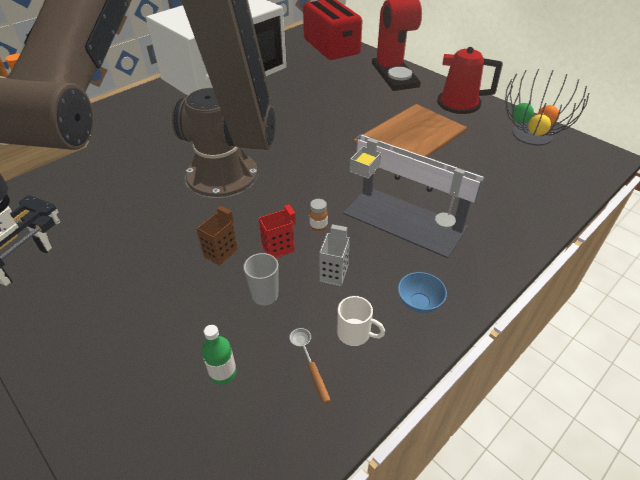

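View pics/side.png

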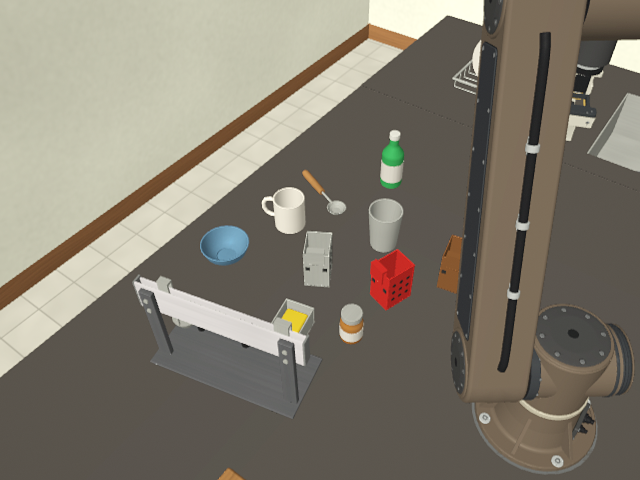

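Three caddy-shaped candidates: brown (scene 218,238), red (279,232) and grey steel (334,262; side 319,257). Only the grey one is steel with a hook, so that is the target. I'll confirm it in an enlarged crop.

```bash
python3 - <<'E'
from h import *
S={n:snap(n) for n in("scene","side")}
a=S["scene"]["color"][130:290,300:490]; b=S["side"]["color"][220:420,125:345]
c=np.hstack([cv2.resize(a,(400,337)),cv2.resize(b,(400,364))[:337]])
c=np.vstack([cv2.resize(a,(713,600),interpolation=cv2.INTER_CUBIC)])
cv2.imwrite("pics/cropscene.png",c[:,:,::-1])
cv2.imwrite("pics/cropside.png",cv2.resize(b,(660,600),interpolation=cv2.INTER_CUBIC)[:,:,::-1])
P={"caddy_mid":((334,262),(319,257)),"hook_tip":((340,236),(312,261)),"hook_top":((340,222),(314,250)),"rail":((410,216),(230,367)),"lip_top":((418,162),(218,303)),"groove":((413,170),(220,317))}
for k,(u,v) in P.items(): print(k,*tri([(S["scene"],u),(S["side"],v)]))
print("z known: caddy", atz(S["scene"],(334,262),.055),atz(S["side"],(319,257),.055))
print("hooktop", atz(S["scene"],(340,222),.132),atz(S["side"],(314,250),.132))
for n in S:
  for k in("caddy_mid","rail","sponge_tray","ladle"):
    for d in ctrl.silhouettes(S[n],k): 
      m=d["mask"].astype(np.uint8); print(n,k,d["p"],np.round(d["centre"]),cv2.boundingRect(m))
E
```

```text
caddy_mid [ 0.57258183 -0.04797225  0.05335712] [array([-0.8, -0.1]), array([-0.8,  0.1])]
hook_tip [5.50743636e-01 5.24508926e-04 9.90005117e-02] [array([0.7, 0.1]), array([ 0.8, -0.1])]
hook_top [0.54393277 0.00341844 0.14265657] [array([-0., -0.]), array([-0.,  0.])]
rail [0.56867863 0.27929238 0.00361272] [array([-1.,  0.]), array([-1.4, -0. ])]
lip_top [0.57392893 0.26751841 0.21059783] [array([-0.6,  0.1]), array([-0.9, -0. ])]
groove [0.56489088 0.27164305 0.17738083] [array([ 1. , -0.1]), array([1.5, 0.1])]
z known: caddy [ 0.57519539 -0.04780199  0.055     ] [ 0.57023074 -0.04819377  0.055     ]
hooktop [0.53615407 0.01176208 0.132     ] [ 0.54991814 -0.00422633  0.132     ]
scene caddy_mid 0.82 [219. 236.] (197, 206, 41, 60)
scene caddy_mid 0.72 [333. 253.] (319, 225, 31, 61)
scene caddy_mid 0.59 [414. 206.] (343, 135, 142, 122)
scene caddy_mid 0.56 [277. 233.] (259, 204, 37, 54)
scene rail 0.79 [417. 206.] (343, 135, 142, 123)
scene sponge_tray 0.76 [369. 158.] (350, 138, 31, 40)
scene ladle 0.92 [452. 194.] (436, 168, 29, 61)
side caddy_mid 0.98 [316. 259.] (303, 233, 29, 54)
side caddy_mid 0.9 [450. 265.] (437, 235, 25, 58)
side caddy_mid 0.67 [390. 279.] (370, 249, 45, 62)
side caddy_mid 0.36 [228. 346.] (132, 276, 190, 143)
side caddy_mid 0.34 [222. 245.] (200, 226, 48, 40)
side rail 0.87 [230. 351.] (133, 276, 188, 142)
side sponge_tray 0.63 [293. 321.] (272, 300, 42, 36)
side sponge_tray 0.58 [355. 324.] (339, 304, 24, 41)
side ladle 0.86 [169. 288.] (158, 278, 32, 50)
```

View pics/cropscene.png

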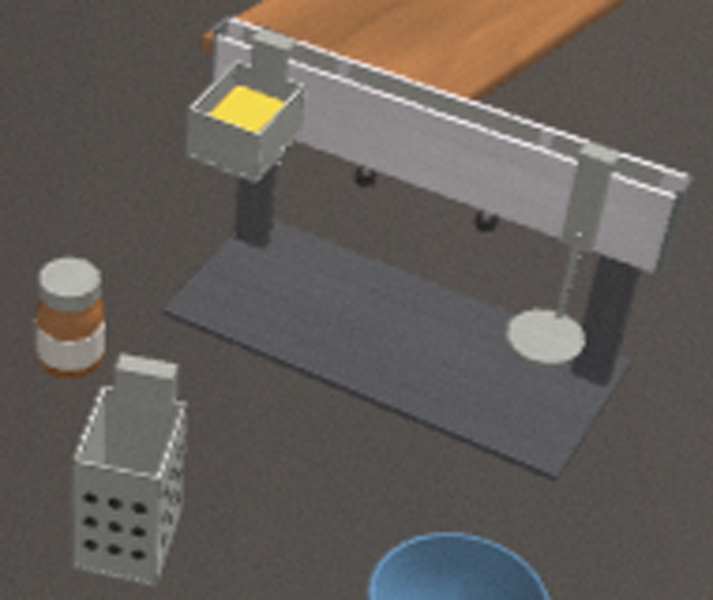

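View pics/cropside.png

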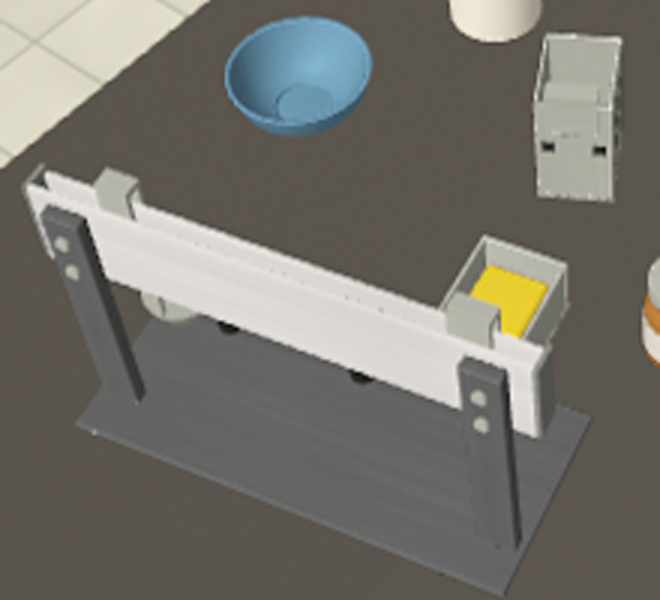

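The crops confirm the target: the grey steel caddy with its hook and two dark rubber pads facing the rail (scene crop 75–185, 355–580; side crop 535–620, 35–200). The free gap lies between the tray (crop 245,120) and the ladle (585,200).

```bash
python3 - <<'E'
from h import *
S={n:snap(n) for n in("scene","side")}
sc=lambda p:(p[0]/3.753+300,p[1]/3.75+130); sd=lambda p:(p[0]/3+125,p[1]/3+220)
def yaw(a,b): d=b-a; return np.degrees(np.arctan2(d[1],d[0]))
print("caddy rim scene"); R=[atz(S["scene"],sc(p),.11) for p in((76,462),(155,475),(185,402),(105,388))]
print(np.round(R,3),np.mean(R,0)); print("yaws",yaw(R[1],R[2]),yaw(R[0],R[3]),yaw(R[0],R[1])+90,yaw(R[3],R[2])+90)
print("caddy rim side"); R=[atz(S["side"],sd(p),.11) for p in((547,37),(622,38),(613,112),(536,105))]
print(np.round(R,3),np.mean(R,0)); print("yaws",yaw(R[1],R[2]),yaw(R[0],R[3]),yaw(R[1],R[0])+90,yaw(R[2],R[3])+90)
def rail(n,f,pts,z):
    Q=[atz(S[n],f(p),z) for p in pts]; print(n,np.round(Q,3),"mid",np.mean(Q,0),"yaw of +y->x",yaw(Q[1],Q[0])-90,np.linalg.norm(Q[1]-Q[0]))
# order: +y end (sponge), -y end
rail("scene",sc,((215,37),(675,193)),.212)
rail("scene",sc,((165,310),(557,477)),.006)
rail("side",sd,((503,593),(78,425)),.003)
rail("side",sd,((545,352),(45,172)),.218)
E
```

```text
caddy rim scene
[[ 0.565 -0.087  0.11 ]
 [ 0.61  -0.058  0.11 ]
 [ 0.577  0.005  0.11 ]
 [ 0.529 -0.024  0.11 ]] [ 0.57011243 -0.04115577  0.11      ]
yaws 117.66261245758183 120.09745301439136 123.00530523671333 121.64771056184831
caddy rim side
[[ 0.609 -0.056  0.11 ]
 [ 0.56  -0.089  0.11 ]
 [ 0.521 -0.022  0.11 ]
 [ 0.572  0.006  0.11 ]] [ 0.5654547  -0.04018975  0.11      ]
yaws 120.57138494458279 120.56966821792551 124.42811044702073 118.59387451847535
scene [[0.39  0.228 0.212]
 [0.738 0.314 0.212]] mid [0.56444309 0.27093452 0.212     ] yaw of +y->x -256.1193744918187 0.35848759823343596
scene [[0.423 0.148 0.006]
 [0.752 0.222 0.006]] mid [0.58751627 0.18536501 0.006     ] yaw of +y->x -257.25571972911047 0.3366723919586238
side [[0.386 0.291 0.003]
 [0.714 0.367 0.003]] mid [0.55003201 0.32856664 0.003     ] yaw of +y->x -256.91531061402486 0.3358850692291336
side [[0.385 0.234 0.218]
 [0.735 0.313 0.218]] mid [0.56036516 0.27353704 0.218     ] yaw of +y->x -257.3276739861561 0.35848123113422514
```

```bash
cat >> h.py <<'E'
def go(T,psi,base=None):
    """scaled move numbers from commanded/measured base (pos,yaw) to T,psi (world, deg), tool down"""
    o=ctrl.get_obs(); p,y=(o["tool_pos"],o["orientation"][2]) if base is None else base
    d=np.array(T)-p; a=np.radians(y)
    v=[d[0]*np.cos(a)+d[1]*np.sin(a), d[0]*np.sin(a)-d[1]*np.cos(a), -d[2]]
    t=(y-psi+180)%360-180
    print("move",np.round(np.array(v)/.2,4),"turn",round(t/360,4),"dist",np.linalg.norm(d))
E
python3 - <<'E'
from h import *
go((.568,-.043,.26),-59.5)
E
```

```text
move [-2.5851  2.1788 -0.1671] turn -0.2778 dist 0.6769884034546094
```

Request:
carry_out([
  [[-0.93,0.78,-0.17,-0.119,1],[-0.93,0.78,-0.17,-0.119,1],[-0.93,0.78,-0.17,-0.119,1],[-0.93,0.78,-0.17,-0.119,1],[-0.93,0.78,-0.17,-0.119,1]],
])

```text
clock: 2.75
tool_pos: [0.3567, -0.4191, 0.2612]
orientation: [-180.0, -0.0, -116.3]
force: [1.6, -0.7, 0.7]
opening: 0.0876
gripper_force: 0.0
```

```bash
python3 - <<'E'
from h import *
o=ctrl.get_obs();print(o["tool_pos"],o["orientation"],o["joint_pos"],o["clock"])
go((.568,-.043,.26),-59.5)
E
```

```text
[ 0.3566631  -0.41912722  0.26116277] [-1.79954975e+02 -1.05138226e-04 -1.16299590e+02] [-2.92086914e+01  7.54356825e+00 -1.21177153e+01 -2.31571793e-03
 -7.02937440e+01  2.90988102e+00] 2.75
move [-2.1542 -0.1141  0.0058] turn -0.1578 dist 0.43143518769108946
```

Request:
carry_out([
  [[-1,-0.053,0,-0.119,1],[-1,-0.053,0,-0.119,1],[-1,-0.053,0,-0.119,1],[-1,-0.053,0,-0.119,1],[-1,-0.053,0,-0.119,1]],
])

```text
clock: 3.25
tool_pos: [0.4577, -0.2428, 0.2609]
orientation: [-179.9, -0.0, -73.2]
force: [-0.0, -1.1, 0.3]
opening: 0.0876
gripper_force: 0.0
```

```bash
python3 - <<'E'
from h import *
o=ctrl.get_obs();print(o["tool_pos"],o["orientation"],o["joint_pos"],o["clock"])
go((.568,-.043,.26),-59.5)
E
```

```text
[ 0.45766926 -0.24284567  0.2609285 ] [-1.79911679e+02 -1.07029149e-02 -7.31618316e+01] [-6.24295038e+00  4.34470083e+00 -1.57945917e+01 -2.64069799e-02
 -6.97752622e+01  2.30902375e+01] 3.25
move [-0.7966 -0.8174  0.0046] turn -0.0379 dist 0.2282805894781003
```

Request:
carry_out([
  [[-0.8,-0.82,0,-0.038,1],[-0.8,-0.82,0,-0.038,1],[-0.8,-0.82,0,-0.038,1],[-0.8,-0.82,0,-0.038,1],[-0.8,-0.82,0,-0.038,1]],
])

```text
clock: 3.75
tool_pos: [0.5694, -0.0447, 0.2606]
orientation: [-180.0, -0.0, -60.0]
force: [-0.2, -0.5, -0.6]
opening: 0.0878
gripper_force: 0.0
```

```bash
python3 - <<'E'
from h import *
o=ctrl.get_obs();print(o["tool_pos"],o["orientation"],o["joint_pos"],o["clock"])
s=snap("wrist","pics/w1.png")
for k in("caddy_mid","hook_tip","hook_top"): print(k,[(np.round(d["centre"],1),d["p"]) for d in ctrl.spot_point(s,k)])
th=np.radians(120.5);c=np.array([.568,-.043]);u=np.array([np.cos(th),np.sin(th)]);v=np.array([-u[1],u[0]])
im=s["color"].copy()
for x,y,z in((-.0375,-.03,.11),(-.0375,.03,.11),(.0375,.03,.11),(.0375,-.03,.11),(.0495,.02,.132),(.0495,-.02,.132),(.0345,.02,.132),(.0345,-.02,.132)):
    p=proj(s,[*(c+u*x+v*y),z]);print(x,y,p.round()); cv2.drawMarker(im,tuple(int(i) for i in p),(255,0,255),cv2.MARKER_CROSS,8)
cv2.imwrite("pics/w1m.png",im[:,:,::-1])
E
```

```text
[ 0.56941933 -0.04470076  0.26062993] [-1.79966439e+02 -8.75553284e-03 -6.00368501e+01] [ 1.51325316e+01  9.59356709e+00 -9.71805066e+00 -1.33951597e-04
 -7.06536986e+01  1.48306652e+01] 3.75
caddy_mid [(array([612.8, 211.6]), 0.95), (array([473. , 266.8]), 0.66)]
hook_tip [(array([313.8, 279.6]), 0.86), (array([450.5, 303.4]), 0.8)]
hook_top [(array([315.6, 285.4]), 0.85)]
-0.0375 -0.03 [286. 194.]
-0.0375 0.03 [351. 193.]
0.0375 0.03 [350. 271.]
0.0375 -0.03 [288. 272.]
0.0495 0.02 [341. 291.]
0.0495 -0.02 [297. 292.]
0.0345 0.02 [341. 276.]
0.0345 -0.02 [297. 276.]
```

View pics/w1m.png

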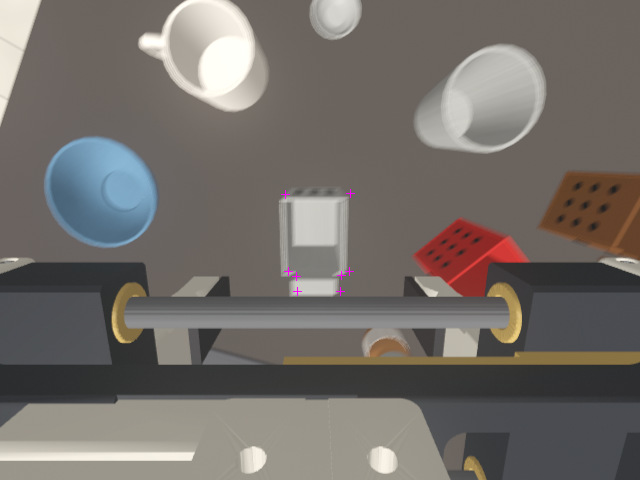

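The wrist view shows the steel caddy at rim corners (281,198)–(348,276), about 4 px left of and below my model, with the yaw right. I'll correct for that and descend.

```bash
python3 - <<'E'
from h import *
o=ctrl.get_obs();print(o["tool_pos"],o["orientation"],o["clock"])
go((.5718,-.0424,.15),-59.5); go((.5718,-.0424,.074),-59.5)
E
```

```text
[ 0.56812584 -0.04702758  0.26028669] [ 1.79962922e+02  9.12492400e-03 -6.00549754e+01] 3.95
move [-0.0109 -0.0275  0.5514] turn -0.0015 dist 0.11044486422148328
move [-0.0109 -0.0275  0.9314] turn -0.0015 dist 0.1863803770372111
```

Request:
carry_out([
  [[-0.011,-0.027,0.2,-0.0015,1],[-0.011,-0.027,0.4,-0.0015,1],[-0.011,-0.027,0.55,-0.0015,1],[-0.011,-0.027,0.55,-0.0015,1]],
])

```text
clock: 4.35
tool_pos: [0.5683, -0.0445, 0.1468]
orientation: [179.6, 0.2, -59.7]
force: [-0.1, -0.0, 1.1]
opening: 0.0879
gripper_force: 0.0
```

```bash
python3 - <<'E'
from h import *
o=ctrl.get_obs();print(o["tool_pos"],o["orientation"],o["clock"],o["force"])
go((.5718,-.0424,.074),-59.5)
s=snap("wrist")
th=np.radians(120.5);c=np.array([.5693,-.0381]);u=np.array([np.cos(th),np.sin(th)]);v=np.array([-u[1],u[0]])
im=s["color"].copy()
for x,y,z in((-.0375,-.03,.11),(-.0375,.03,.11),(.0375,.03,.11),(.0375,-.03,.11),(.0495,.02,.132),(.0495,-.02,.132),(.0345,.02,.132),(.0345,-.02,.132)):
    p=proj(s,[*(c+u*x+v*y),z]); cv2.drawMarker(im,tuple(int(i) for i in p),(255,0,255),cv2.MARKER_CROSS,8)
cv2.imwrite("pics/w2m.png",im[:,:,::-1])
E
```

```text
[ 0.56828843 -0.0445464   0.14675633] [ 1.79606452e+02  1.68520125e-01 -5.97181612e+01] 4.35 [-0.11679422 -0.0289533   1.07728593]
move [-0.0004 -0.0206  0.3638] turn -0.0006 dist 0.0728726450918542
```

View pics/w2m.png

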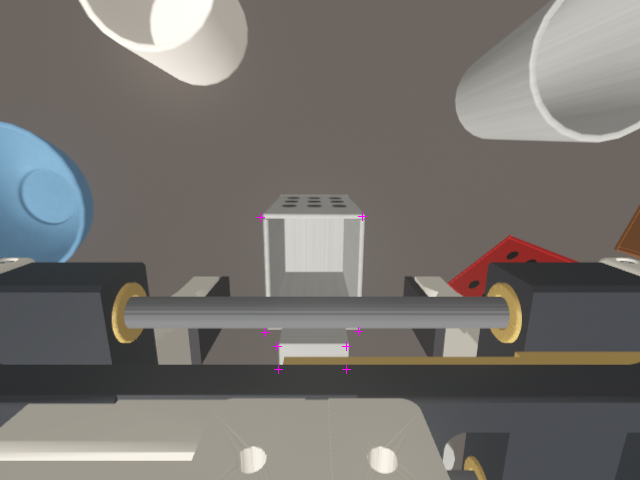

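The model now overlays the rim exactly (corners 265,216 – 362,216), so I'll descend and grip.

Request:
carry_out([
  [[0,-0.018,0.18,0,1],[0,-0.018,0.36,0,1],[0,-0.018,0.36,0,1],[0,-0.018,0.36,0,-1],[0,-0.018,0.36,0,-1]],
])

```text
clock: 4.9
tool_pos: [0.5766, -0.0412, 0.0815]
orientation: [-179.8, -0.1, -59.6]
force: [0.3, -0.3, 1.1]
opening: 0.0767
gripper_force: 0.0
```

Request:
carry_out([
  [[0,0,0,0,-1],[0,0,0,0,-1],[0,0,0,0,-1],[0,0,0,0,-1]],
])

```text
clock: 5.3
tool_pos: [0.575, -0.0415, 0.08]
orientation: [-180.0, -0.0, -59.6]
force: [-3.7, -1.5, 7.9]
opening: 0.0612
gripper_force: 29.8
```

Request:
carry_out([
  [[0,0,-0.1,0,-1],[0,0,-0.25,0,-1],[0,0,-0.5,0,-1],[0,0,-0.75,0,-1],[0,0,-0.75,0,-1]],
])

```text
clock: 5.8
tool_pos: [0.5788, -0.0409, 0.2366]
orientation: [-179.3, -0.3, -59.5]
force: [1.6, -0.3, -3.3]
opening: 0.0611
gripper_force: 29.5
```

```bash
python3 - <<'E'
from h import *
o=ctrl.get_obs();print(o["tool_pos"],o["orientation"],o["clock"],o["force"],o["moment"])
go((.584,.178,.235),-77)
E
```

```text
[ 0.5788478  -0.04089132  0.23661433] [-179.30903254   -0.32194432  -59.53385746] 5.8 [ 1.60155501 -0.31310305 -3.30415606] [ 0.08038259 -0.12041378  0.02095958]
move [-0.9303 -0.5771  0.0081] turn 0.0485 dist 0.2189578999633924
```

Request:
carry_out([
  [[-0.14,-0.087,0,0.007,-1],[-0.37,-0.23,0,0.02,-1],[-0.6,-0.37,0,0.035,-1],[-0.8,-0.5,0,0.0485,-1],[-0.93,-0.577,0,0.0485,-1]],
])

```text
clock: 6.3
tool_pos: [0.5797, 0.1807, 0.2279]
orientation: [180.0, 0.0, -77.2]
force: [0.2, -1.1, -3.0]
opening: 0.0609
gripper_force: 29.6
```

Request:
carry_out([
  [[0,0,0,0,-1],[0,0,0,0,-1],[0,0,0,0,-1]],
])

```text
clock: 6.6
tool_pos: [0.5798, 0.1771, 0.228]
orientation: [179.9, -0.0, -77.1]
force: [-0.5, -0.6, -3.8]
opening: 0.0606
gripper_force: 29.7
```

```bash
python3 - <<'E'
from h import *
o=ctrl.get_obs();print(o["tool_pos"],o["orientation"],o["clock"],o["force"],o["moment"],o["joint_pos"])
T=o["tool_pos"];psi=np.radians(o["orientation"][2]+180);u=np.array([np.cos(psi),np.sin(psi)]);v=np.array([-u[1],u[0]])
tip=np.array([*(T[:2]+.053*u),T[2]+.010]); print("tip exp",tip)
S={n:snap(n) for n in("scene","side","wrist")}
for n in S:
  for k in("hook_tip","hook_top","lip_top","groove_mid","caddy_mid"):
    print(n,k,[(np.round(d["centre"],1).tolist(),round(d["p"],2)) for d in ctrl.spot_point(S[n],k)][:3], proj(S[n],tip).round() if k=="hook_tip" else "")
cl=[S["scene"]["color"][90:250,320:490],S["side"]["color"][200:360,120:330]]
im=np.vstack([np.hstack([cv2.resize(cl[0],(383,360),interpolation=2),cv2.resize(cl[1],(417,360)[:2],interpolation=2)]),
 cv2.resize(S["wrist"]["color"],(800,600))[150:390]])
cv2.imwrite("pics/m3.png",im[:,:,::-1])
E
```

```text
[0.57981374 0.17710845 0.22802686] [ 1.79947813e+02 -5.64431894e-03 -7.70686519e+01] 6.6 [-0.51430643 -0.60578343 -3.75918163] [-0.0619181   0.11294929  0.02249046] [ 3.54192789e+01  1.41106300e+01 -8.21807721e+00 -1.59352737e-02
 -6.77216710e+01 -2.24818857e+01]
tip exp [0.56795322 0.22876431 0.23802686]
scene hook_tip [([225.3, 222.4], 0.95), ([288.9, 220.4], 0.9), ([409.5, 156.9], 0.82)] [408. 159.]
scene hook_top [([223.7, 211.0], 0.94), ([410.4, 142.5], 0.61), ([353.4, 336.1], 0.25)] 
scene lip_top [([416.1, 159.2], 0.82), ([407.9, 158.8], 0.67)] 
scene groove_mid [([412.9, 170.3], 0.55)] 
scene caddy_mid [([277.0, 236.0], 0.82), ([217.0, 242.6], 0.71), ([392.6, 175.0], 0.62)] 
side hook_tip [([229.4, 277.9], 0.96), ([376.3, 278.8], 0.92), ([451.9, 270.3], 0.59)] [231. 282.]
side hook_top [([456.8, 257.3], 0.72), ([227.7, 258.6], 0.58)] 
side lip_top [([218.4, 301.7], 0.55)] 
side groove_mid [([220.0, 316.8], 0.69)] 
side caddy_mid [([245.6, 271.8], 0.85), ([389.1, 278.7], 0.69), ([452.8, 264.0], 0.55)] 
wrist hook_tip [([595.1, 12.9], 0.92)] [319. 396.]
wrist hook_top [] 
wrist lip_top [] 
wrist groove_mid [] 
wrist caddy_mid [([320.2, 286.5], 0.86)]
```

View pics/m3.png

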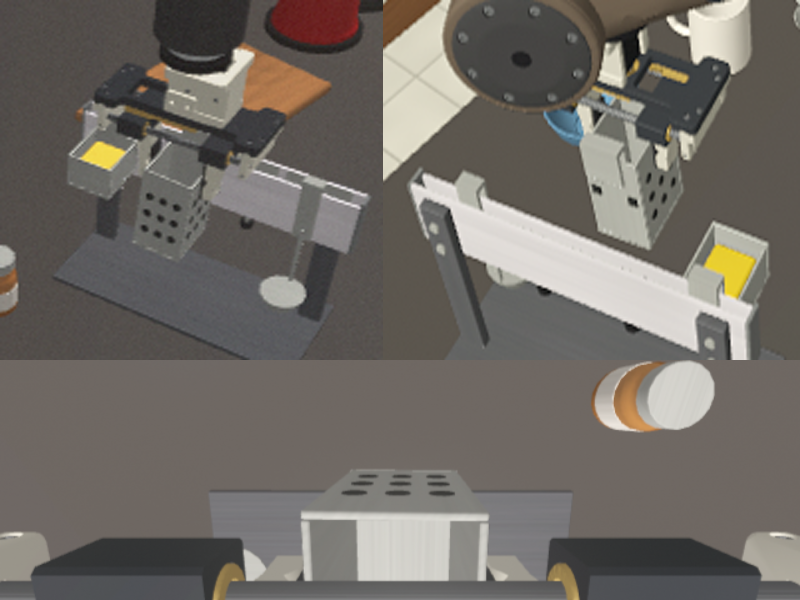

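The pictures show the caddy held upright in front of the gap: scene inset 170,200, with the tray to its left and the ladle to its right. The side inset shows the hook facing the rail. Next I'll bring the hook to just above lip height and approach until the pads touch the lip's face.

Request:
carry_out([
  [[-0.04,-0.01,0.03,0,-1],[-0.08,-0.02,0.07,0,-1],[-0.12,-0.02,0.075,0,-1],[-0.12,-0.02,0.075,0,-1],[-0.12,-0.02,0.075,0,-1]],
])

```text
clock: 8.0
tool_pos: [0.5786, 0.2023, 0.2135]
orientation: [180.0, -0.0, -77.0]
force: [0.3, 0.1, -2.8]
opening: 0.0605
gripper_force: 29.7
```

```bash
python3 - <<'E'
from h import *
o=ctrl.get_obs();print(o["tool_pos"],o["orientation"],o["clock"],o["force"],o["moment"])
T=o["tool_pos"];psi=np.radians(o["orientation"][2]+180);u=np.array([np.cos(psi),np.sin(psi)]);v=np.array([-u[1],u[0]])
tip=np.array([*(T[:2]+.053*u),T[2]+.010])
S={n:snap(n) for n in("side","scene")}
for n in S:
  im=S[n]["color"].copy()
  P=[tip+[*(v*y),0] for y in(-.02,.02)]+[tip+[*(v*y-u*.0055+u*.0075),.042] for y in(-.02,.02)]
  print(n,[proj(S[n],p).round(1).tolist() for p in P])
  for k in("hook_tip","hook_top"): print(k,[(np.round(d["centre"],1).tolist(),round(d["p"],2)) for d in ctrl.spot_point(S[n],k)],proj(S[n],tip).round(1),proj(S[n],tip+[*(-u*.0055),.042]).round(1))
c=S["side"]["color"][240:340,150:310]
cv2.imwrite("pics/m4.png",cv2.resize(c,(800,500),interpolation=2)[:,:,::-1])
E
```

```text
[0.57864509 0.20234413 0.21348462] [ 1.79989450e+02 -1.73337380e-02 -7.70044353e+01] 8.0 [ 0.33869974  0.14149485 -2.76396776] [0.00390235 0.13226678 0.01011578]
side [[214.7, 292.7], [233.2, 299.1], [210.9, 279.3], [229.9, 285.8]]
hook_tip [([376.7, 276.8], 0.95), ([219.8, 294.4], 0.88), ([453.0, 270.4], 0.67)] [223.9 295.9] [222.4 279.6]
hook_top [([384.8, 267.1], 0.93), ([220.7, 274.3], 0.78), ([457.9, 253.7], 0.73), ([221.8, 293.1], 0.31)] [223.9 295.9] [222.4 279.6]
scene [[419.6, 161.5], [405.9, 156.7], [422.2, 147.8], [408.2, 143.0]]
hook_tip [([230.9, 225.0], 0.86), ([290.6, 220.4], 0.67), ([413.0, 160.1], 0.56), ([417.5, 303.7], 0.3)] [412.7 159.1] [413.9 146.8]
hook_top [([225.2, 206.5], 0.95), ([413.8, 144.5], 0.69), ([290.0, 208.2], 0.59)] [412.7 159.1] [413.9 146.8]
```

View pics/m4.png

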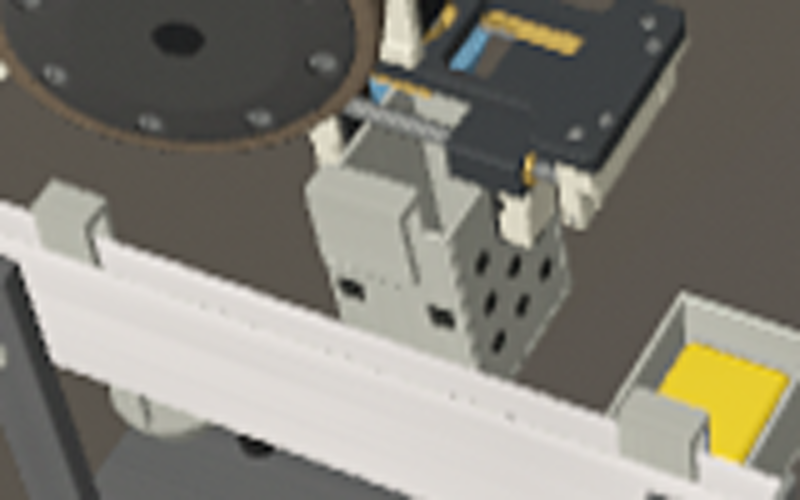

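The side crop shows the hook above and in front of the rail, about mid-gap: tongue underside at about (216,291)–(233,297), back-wall top running just below it. I'll close in by feel.

Request:
carry_out([
  [[-0.02,0,0,0,-1],[-0.04,0,0,0,-1],[-0.04,0,0,0,-1],[-0.04,0,0,0,-1]],
])

```text
clock: 8.7
tool_pos: [0.5769, 0.2099, 0.2135]
orientation: [180.0, -0.0, -77.0]
force: [0.3, -0.9, -3.3]
opening: 0.0607
gripper_force: 29.7
```

Request:
carry_out([
  [[-0.01,0,0,0,-1],[-0.01,0,0,0,-1],[-0.015,0,0,0,-1]],
])

```text
clock: 9.0
tool_pos: [0.5762, 0.2126, 0.2136]
orientation: [180.0, -0.0, -77.1]
force: [-0.1, 0.1, -3.8]
opening: 0.0607
gripper_force: 29.7
```

Request:
carry_out([
  [[-0.01,0,0,0,-1],[-0.01,0,0,0,-1],[-0.01,0,0,0,-1]],
])

```text
clock: 9.3
tool_pos: [0.5758, 0.2146, 0.2135]
orientation: [180.0, -0.0, -77.1]
force: [0.3, -0.6, -4.1]
opening: 0.0607
gripper_force: 29.7
```

Request:
carry_out([
  [[-0.01,0,0,0,-1],[-0.01,0,0,0,-1],[-0.01,0,0,0,-1]],
])

```text
clock: 9.6
tool_pos: [0.5753, 0.2166, 0.2136]
orientation: [-180.0, -0.0, -77.1]
force: [0.3, -0.5, -3.7]
opening: 0.0604
gripper_force: 29.7
```

Request:
carry_out([
  [[-0.01,0,0,0,-1],[-0.01,0,0,0,-1],[-0.01,0,0,0,-1]],
])

```text
clock: 9.9
tool_pos: [0.5749, 0.2185, 0.2136]
orientation: [180.0, -0.0, -77.1]
force: [0.7, -0.2, -3.7]
opening: 0.0606
gripper_force: 29.7
```

Request:
carry_out([
  [[-0.01,0,0,0,-1],[-0.01,0,0,0,-1],[-0.01,0,0,0,-1]],
])

```text
clock: 10.2
tool_pos: [0.5745, 0.2205, 0.2136]
orientation: [-180.0, -0.0, -77.1]
force: [-0.5, -0.0, -4.0]
opening: 0.0606
gripper_force: 29.7
```

Request:
carry_out([
  [[-0.01,0,0,0,-1],[-0.01,0,0,0,-1],[-0.01,0,0,0,-1]],
])

```text
clock: 10.5
tool_pos: [0.574, 0.2224, 0.2136]
orientation: [-180.0, -0.0, -77.1]
force: [0.9, -0.0, -3.9]
opening: 0.0607
gripper_force: 29.7
```

Request:
carry_out([
  [[-0.0075,0,0,0,-1],[-0.0075,0,0,0,-1],[-0.0075,0,0,0,-1]],
])

```text
clock: 10.8
tool_pos: [0.5736, 0.2238, 0.2135]
orientation: [180.0, -0.0, -77.1]
force: [-0.3, 0.2, -4.2]
opening: 0.0607
gripper_force: 29.7
```

Request:
carry_out([
  [[-0.0075,0,0,0,-1],[-0.0075,0,0,0,-1],[-0.0075,0,0,0,-1]],
])

```text
clock: 11.1
tool_pos: [0.5733, 0.2254, 0.2136]
orientation: [180.0, 0.0, -77.1]
force: [0.6, 0.1, -3.8]
opening: 0.0605
gripper_force: 29.7
```

Request:
carry_out([
  [[-0.0075,0,0,0,-1],[-0.0075,0,0,0,-1],[-0.0075,0,0,0,-1]],
])

```text
clock: 11.4
tool_pos: [0.573, 0.2267, 0.2135]
orientation: [180.0, -0.0, -77.1]
force: [0.7, -0.7, -3.8]
opening: 0.0607
gripper_force: 29.7
```

```bash
python3 - <<'E'
from h import *
S={n:snap(n) for n in("side","scene")}
a=S["side"]["color"][245:325,170:290]; b=S["scene"]["color"][120:200,360:480]
im=np.hstack([cv2.resize(a,(400,267),interpolation=2),cv2.resize(b,(400,267),interpolation=2)])
im=np.vstack([cv2.resize(a,(450,300),interpolation=2),cv2.resize(b,(450,300),interpolation=2)])
cv2.imwrite("pics/m5.png",im[:,:,::-1])
for n in S:
  for k in("hook_tip","hook_top","lip_top","strip_edge"): print(n,k,[(np.round(d["centre"],1).tolist(),round(d["p"],2)) for d in ctrl.spot_point(S[n],k)])
E
```

```text
side hook_tip [([453.8, 272.0], 0.91), ([212.7, 302.4], 0.77), ([375.3, 278.1], 0.6), ([218.2, 301.4], 0.34), ([181.3, 335.8], 0.23)]
side hook_top [([380.4, 270.1], 0.89), ([457.5, 256.8], 0.89), ([213.1, 285.6], 0.57), ([179.5, 335.9], 0.38)]
side lip_top [([218.7, 301.4], 0.96), ([235.1, 296.1], 0.41)]
side strip_edge []
scene hook_tip [([291.2, 220.8], 0.83), ([419.5, 154.9], 0.67), ([231.1, 222.3], 0.57)]
scene hook_top [([418.1, 140.7], 0.78), ([225.5, 206.6], 0.68), ([292.5, 210.8], 0.67)]
scene lip_top [([416.0, 160.8], 0.89), ([266.3, 296.8], 0.32)]
scene strip_edge [([447.0, 222.3], 0.72), ([421.2, 303.8], 0.61)]
```

View pics/m5.png

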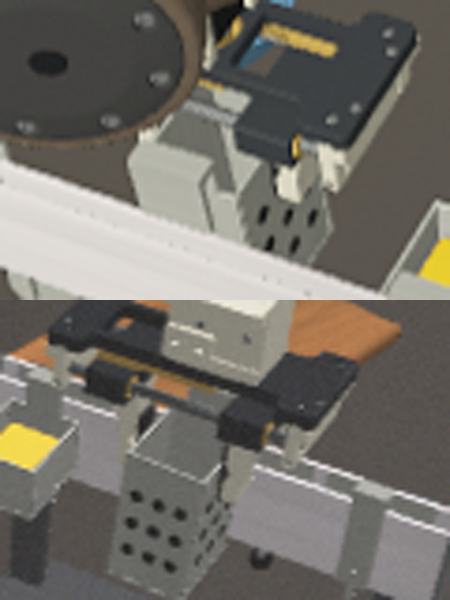

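The side inset shows the hook's tongue just in front of the back-wall top near (212,302) and the box in front of the lip. I'll compare the triangulated hook and lip positions.

```bash
python3 - <<'E'
from h import *
S={n:snap(n) for n in("side","scene")}
t=lambda a,b:tri([(S["scene"],a),(S["side"],b)])
o=ctrl.get_obs();T=o["tool_pos"];psi=np.radians(o["orientation"][2]+180);u=np.array([np.cos(psi),np.sin(psi)])
print(T,"tip exp",T[:2]+.053*u,"top exp",T[:2]+.0475*u,T[2]+.052)
print("hook_tip",*t((419.5,154.9),(212.7,302.4)));print("hook_top",*t((418.1,140.7),(213.1,285.6)))
print("lip",*t((416,160.8),(218.7,301.4)),*t((416.1,159.2),(218.4,301.7)))
# subpixel rail lines: profile of wall top rear edge in side, lip edge in scene, away from caddy
g=lambda n:cv2.GaussianBlur(cv2.cvtColor(S[n]["color"],cv2.COLOR_RGB2GRAY),(3,3),0).astype(float)
G=g("side")
for c in(145,150,175,180,195,260,265,270):
    r0=int(283+(c-140)*.36); col=G[r0-12:r0+16,c]; print("side",c,r0-12,col.astype(int).tolist())
G=g("scene")
for c in(385,390,395,462,470,475):
    r0=int(140+(c-357)*.341); col=G[r0-6:r0+16,c]; print("scene",c,r0-6,col.astype(int).tolist())
E
```

```text
[0.57298878 0.22672787 0.21356107] tip exp [0.56112263 0.27838244] top exp [0.56235402 0.27302206] 0.2655610721189817
hook_tip [0.57059589 0.27865522 0.22667741] [array([ 0.3, -0. ]), array([0.4, 0. ])]
hook_top [0.56548174 0.27136135 0.27255936] [array([ 0.8, -0.1]), array([1.2, 0.1])]
lip [0.5711403  0.26482621 0.21465578] [array([ 0.1, -0. ]), array([0.2, 0. ])] [0.5691647  0.26713905 0.21768915] [array([ 0.1, -0. ]), array([0.2, 0. ])]
side 145 272 [86, 86, 86, 86, 86, 103, 149, 197, 217, 217, 215, 214, 216, 220, 224, 221, 201, 157, 114, 99, 103, 108, 110, 104, 99, 100, 114, 145]
side 150 274 [86, 86, 86, 85, 85, 107, 163, 210, 221, 218, 216, 216, 219, 223, 225, 220, 187, 131, 102, 100, 100, 96, 91, 89, 91, 95, 98, 99]
side 175 283 [89, 87, 87, 86, 88, 115, 171, 215, 224, 221, 218, 217, 219, 222, 224, 222, 220, 218, 217, 216, 216, 218, 220, 221, 220, 220, 220, 219]
side 180 285 [85, 87, 87, 85, 91, 126, 183, 219, 224, 220, 217, 217, 220, 223, 224, 221, 219, 217, 217, 216, 216, 218, 220, 221, 220, 220, 220, 219]
side 195 290 [87, 87, 87, 86, 86, 109, 167, 214, 224, 219, 216, 214, 
[... 571 characters left out ...]
73, 153, 134, 134, 134, 134, 135, 136, 136, 135, 135, 135, 135, 136, 137, 137]
scene 390 145 [44, 51, 79, 116, 146, 166, 157, 138, 132, 132, 132, 133, 134, 135, 135, 135, 135, 135, 135, 136, 136, 136]
scene 395 146 [112, 126, 134, 134, 132, 131, 129, 126, 125, 132, 145, 160, 165, 158, 144, 124, 108, 104, 104, 103, 103, 103]
scene 462 169 [126, 165, 179, 169, 141, 115, 116, 129, 131, 128, 129, 131, 133, 134, 136, 139, 141, 141, 141, 141, 140, 139]
scene 470 172 [162, 161, 124, 108, 108, 120, 156, 179, 157, 138, 137, 137, 137, 136, 137, 139, 139, 139, 138, 138, 138, 138]
scene 475 174 [175, 155, 119, 114, 119, 142, 176, 173, 146, 135, 136, 136, 136, 136, 136, 136, 136, 135, 134, 132, 128, 124]
```

```bash
python3 - <<'E'
from h import *
S={n:snap(n) for n in("side","scene")}
o=ctrl.get_obs();T=o["tool_pos"];psi=np.radians(o["orientation"][2]+180);u=np.array([np.cos(psi),np.sin(psi)])
tip=T[:2]+.053*u
P=[atz(S["side"],p,.212)[:2] for p in((150,279.8),(175,288.6),(195,295.75),(265,320.8))]
Q=[atz(S["scene"],p,.212)[:2] for p in((385,149),(390,150.2),(470,179.1),(475,180.5))]
B=[atz(S["scene"],p,.218)[:2] for p in((462,171),(395,147.9))]
for nm,L,x in(("side lip front",P,-13),("scene lip",Q,-11),("scene back",B,6)):
    d=L[-1]-L[0]; print(nm,"yaw",np.degrees(np.arctan2(d[1],d[0]))+90,"tip rail-x mm",[round(float((tip-l)@u*1000+x),1) for l in L])
E
```

```text
side lip front yaw -77.17895349525116 tip rail-x mm [-1.7, -1.6, -1.7, -2.2]
scene lip yaw 103.0241603610953 tip rail-x mm [-2.7, -5.0, -1.7, -3.1]
scene back yaw -76.8816102002607 tip rail-x mm [2.2, 2.8]
```

Request:
carry_out([
  [[-0.0075,0,0,0,-1],[-0.0075,0,0,0,-1],[-0.0075,0,0,0,-1]],
])

```text
clock: 12.4
tool_pos: [0.5728, 0.2271, 0.2138]
orientation: [180.0, -0.1, -77.1]
force: [1.2, -5.6, -2.7]
opening: 0.0603
gripper_force: 29.7
```

Request:
carry_out([
  [[-0.0075,0,0,0,-1],[-0.0075,0,0,0,-1],[-0.0075,0,0,0,-1]],
])

```text
clock: 12.7
tool_pos: [0.5727, 0.2274, 0.2141]
orientation: [180.0, -0.2, -77.1]
force: [2.7, -10.2, -1.3]
opening: 0.0603
gripper_force: 29.7
```

```bash
python3 - <<'E'
from h import *
o=ctrl.get_obs();print(o["tool_pos"],o["force"],o["moment"])
E
```

```text
[0.57272982 0.22736085 0.21413549] [  2.71097377 -10.2168541   -1.34494791] [-3.59003033 -0.85167733  0.13301212]
```

Contact on the lip's face is at TCP y ≈ 0.227, with about 4 N/mm compliance. I'll back off to barely clear and lower.

Request:
carry_out([
  [[0.008,0,0,0,-1],[0.015,0,0,0,-1],[0.015,0,0,0,-1],[0.015,0,0.02,0,-1],[0.015,0,0.03,0,-1]],
])

```text
clock: 13.2
tool_pos: [0.573, 0.2268, 0.2072]
orientation: [180.0, -0.0, -77.1]
force: [0.5, -1.2, -3.2]
opening: 0.0604
gripper_force: 29.7
```

Request:
carry_out([
  [[0,0,0.01,0,-1],[0,0,0.02,0,-1],[0,0,0.02,0,-1]],
])

```text
clock: 13.5
tool_pos: [0.5728, 0.2268, 0.2031]
orientation: [180.0, 0.0, -77.1]
force: [0.2, -1.0, -5.2]
opening: 0.0605
gripper_force: 29.7
```

Request:
carry_out([
  [[0,0,0.01,0,-1],[0,0,0.01,0,-1],[0,0,0.01,0,-1]],
])

```text
clock: 13.8
tool_pos: [0.5729, 0.2269, 0.2014]
orientation: [180.0, 0.0, -77.1]
force: [0.9, -0.2, -4.0]
opening: 0.0606
gripper_force: 29.7
```

Request:
carry_out([
  [[0,0,0.01,0,-1],[0,0,0.01,0,-1],[0,0,0.01,0,-1]],
])

```text
clock: 14.1
tool_pos: [0.5729, 0.2268, 0.1994]
orientation: [180.0, 0.0, -77.1]
force: [-0.2, -0.7, -4.5]
opening: 0.0608
gripper_force: 29.7
```

Request:
carry_out([
  [[0,0,0.01,0,-1],[0,0,0.01,0,-1],[0,0,0.01,0,-1]],
])

```text
clock: 14.4
tool_pos: [0.5729, 0.2268, 0.1974]
orientation: [180.0, 0.0, -77.1]
force: [-0.1, -0.6, -4.2]
opening: 0.0604
gripper_force: 29.7
```

Request:
carry_out([
  [[0,0,0.01,0,-1],[0,0,0.01,0,-1],[0,0,0.01,0,-1]],
])

```text
clock: 14.7
tool_pos: [0.5729, 0.2268, 0.1954]
orientation: [180.0, -0.0, -77.1]
force: [0.4, 0.7, -3.9]
opening: 0.0605
gripper_force: 29.7
```

Request:
carry_out([
  [[0,0,0.01,0,-1],[0,0,0.01,0,-1],[0,0,0.01,0,-1]],
])

```text
clock: 15.0
tool_pos: [0.5731, 0.2266, 0.1936]
orientation: [-180.0, -0.0, -77.1]
force: [1.3, -1.7, -3.6]
opening: 0.0606
gripper_force: 29.7
```

Request:
carry_out([
  [[0,0,0.01,0,-1],[0,0,0.01,0,-1],[0,0,0.01,0,-1]],
])

```text
clock: 15.3
tool_pos: [0.5734, 0.2264, 0.192]
orientation: [-180.0, -0.0, -77.1]
force: [2.5, -4.7, 0.5]
opening: 0.0603
gripper_force: 29.7
```

Request:
carry_out([
  [[0,0,0.005,0,-1],[0,0,0.005,0,-1],[0,0,0.005,0,-1]],
])

```text
clock: 15.6
tool_pos: [0.5734, 0.2263, 0.1912]
orientation: [-180.0, -0.0, -77.1]
force: [1.7, -5.3, 1.4]
opening: 0.0607
gripper_force: 29.7
```

The strip is met at TCP z ≈ 0.193 (tip ≈ 0.202, as described). I'll press on in small steps, watching the force.

Request:
carry_out([
  [[0,0,0.005,0,-1],[0,0,0.0075,0,-1],[0,0,0.0075,0,-1]],
])

```text
clock: 15.9
tool_pos: [0.5735, 0.2262, 0.1898]
orientation: [-179.9, -0.0, -77.1]
force: [-0.1, -5.5, 1.6]
opening: 0.0603
gripper_force: 29.7
```

Request:
carry_out([
  [[0,0,0.005,0,-1],[0,0,0.0075,0,-1],[0,0,0.0075,0,-1]],
])

```text
clock: 16.2
tool_pos: [0.5735, 0.2262, 0.1883]
orientation: [-179.9, -0.0, -77.1]
force: [2.0, -6.5, 2.6]
opening: 0.0606
gripper_force: 29.7
```

Request:
carry_out([
  [[0,0,0.005,0,-1],[0,0,0.0075,0,-1],[0,0,0.0075,0,-1]],
])

```text
clock: 16.5
tool_pos: [0.5735, 0.2261, 0.1868]
orientation: [-179.9, -0.0, -77.1]
force: [1.3, -6.2, 0.9]
opening: 0.0609
gripper_force: 29.7
```

Request:
carry_out([
  [[0,0,0.005,0,-1],[0,0,0.005,0,-1]],
])

```text
clock: 16.7
tool_pos: [0.5735, 0.2261, 0.1858]
orientation: [-179.9, -0.0, -77.1]
force: [1.5, -5.7, 1.0]
opening: 0.0609
gripper_force: 29.7
```

Request:
carry_out([
  [[0,0,0.005,0,-1],[0,0,0.005,0,-1]],
])

```text
clock: 16.9
tool_pos: [0.5734, 0.2262, 0.1846]
orientation: [-180.0, -0.0, -77.1]
force: [1.5, -6.5, 1.4]
opening: 0.0608
gripper_force: 29.7
```

Request:
carry_out([
  [[0,0,0.005,0,-1],[0,0,0.005,0,-1]],
])

```text
clock: 17.1
tool_pos: [0.5732, 0.2262, 0.1831]
orientation: [-180.0, -0.0, -77.1]
force: [2.0, -5.2, -0.9]
opening: 0.0607
gripper_force: 29.7
```

Request:
carry_out([
  [[0,0,0.005,0,-1],[0,0,0.005,0,-1]],
])

```text
clock: 17.3
tool_pos: [0.573, 0.2262, 0.1819]
orientation: [180.0, -0.0, -77.1]
force: [2.6, -5.9, -1.4]
opening: 0.0608
gripper_force: 29.7
```

Request:
carry_out([
  [[0,0,0.005,0,-1],[0,0,0.005,0,-1]],
])

```text
clock: 17.5
tool_pos: [0.573, 0.2262, 0.1809]
orientation: [180.0, -0.0, -77.1]
force: [2.6, -5.2, -1.7]
opening: 0.0603
gripper_force: 29.7
```

Request:
carry_out([
  [[0,0,0.005,0,-1],[0,0,0.005,0,-1]],
])

```text
clock: 17.7
tool_pos: [0.5731, 0.2261, 0.1802]
orientation: [180.0, -0.1, -77.1]
force: [0.9, -6.3, -0.0]
opening: 0.0604
gripper_force: 29.7
```

Request:
carry_out([
  [[0,0,0.005,0,-1],[0,0,0.005,0,-1]],
])

```text
clock: 17.9
tool_pos: [0.5732, 0.2258, 0.1796]
orientation: [-180.0, -0.1, -77.1]
force: [0.7, -7.2, 1.5]
opening: 0.061
gripper_force: 29.7
```

Request:
carry_out([
  [[0,0,0.005,0,-1],[0,0,0.005,0,-1]],
])

```text
clock: 18.1
tool_pos: [0.5732, 0.2258, 0.1793]
orientation: [-180.0, -0.1, -77.1]
force: [-1.1, -6.7, 5.7]
opening: 0.0605
gripper_force: 29.8
```

Request:
carry_out([
  [[0,0,0.004,0,-1],[0,0,0.004,0,-1]],
])

```text
clock: 18.3
tool_pos: [0.5733, 0.2258, 0.1791]
orientation: [-179.9, -0.1, -77.1]
force: [-2.7, -8.1, 10.5]
opening: 0.0605
gripper_force: 29.9
```

```bash
python3 - <<'E'
from h import *
o=ctrl.get_obs();print(o["tool_pos"],o["orientation"],o["force"],o["moment"],o["clock"])
E
```

```text
[0.57325318 0.22584141 0.17907937] [-1.79949643e+02 -6.05971168e-02 -7.70566016e+01] [-2.66499661 -8.12785251 10.53098667] [-2.53321011  1.04415025 -0.1409854 ] 18.3
```

Request:
carry_out([
  [[0.004,0,-0.01,0,-1],[0.004,0,-0.01,0,0.7],[0.004,0,-0.01,0,0.7],[0.004,0,-0.01,0,0.7],[0.004,0,-0.01,0,0.7]],
])

```text
clock: 18.8
tool_pos: [0.5732, 0.2264, 0.1791]
orientation: [-180.0, 0.0, -77.0]
force: [0.3, -0.8, 0.2]
opening: 0.074
gripper_force: 0.0
```

```bash
python3 - <<'E'
from h import *
o=ctrl.get_obs();print(o["tool_pos"],o["force"],o["opening"])
s=ctrl.snapshot("side")
print([(np.round(d["centre"],1).tolist(),round(d["p"],2)) for d in ctrl.spot_point(s,"hook_top")],[(np.round(d["centre"],1).tolist(),round(d["p"],2)) for d in ctrl.spot_point(s,"caddy_mid")])
E
```

```text
[0.57319144 0.22641907 0.17914535] [ 0.33344615 -0.79634202  0.17798814] 0.07398210634466025
[([214.9, 295.7], 0.89), ([456.7, 257.5], 0.58), ([382.7, 265.2], 0.56)] [([390.7, 279.4], 0.93), ([233.3, 305.9], 0.91), ([456.4, 265.1], 0.7)]
```

Request:
carry_out([
  [[0,0,-0.1,0,0.7],[0,0,-0.25,0,0.7],[0,0,-0.45,0,0.7],[0,0,-0.45,0,-1],[0,0,-0.45,0,-1]],
])

```text
clock: 19.45
tool_pos: [0.5735, 0.2264, 0.2704]
orientation: [-179.9, 0.1, -77.1]
force: [0.1, -1.2, -0.8]
opening: 0.0638
gripper_force: 0.0
```

```bash
python3 - <<'E'
from h import *
o=ctrl.get_obs();T=o["tool_pos"];print(T,o["force"],o["opening"],o["clock"])
psi=np.radians(o["orientation"][2]+180);u=np.array([np.cos(psi),np.sin(psi)])
S={n:snap(n) for n in("side","scene","wrist")}
im=[]
for n in S:
  e=np.array([.57319,.22642])
  print(n,[proj(S[n],[*(e+.0475*u),.230]).round(1)])
  for k in("hook_top","caddy_mid"): print(n,k,[(np.round(d["centre"],1).tolist(),round(d["p"],2)) for d in ctrl.spot_point(S[n],k)])
a=S["side"]["color"][245:325,170:290]; b=S["scene"]["color"][120:200,360:480]
w=cv2.resize(S["wrist"]["color"],(800,600))[200:500]
t=np.hstack([cv2.resize(a,(400,267),interpolation=2),cv2.resize(b,(400,267),interpolation=2)])
cv2.imwrite("pics/m6.png",np.vstack([t,w])[:,:,::-1])
E
```

```text
[0.57350423 0.22636846 0.27038146] [ 0.0664383  -1.21404345 -0.75847792] 0.06378690793631929 19.45
side [array([218.2, 301.3])]
side hook_top [([215.4, 295.6], 0.96), ([380.5, 266.6], 0.93), ([454.3, 258.8], 0.93)]
side caddy_mid [([237.0, 306.1], 0.96), ([454.5, 264.8], 0.85), ([387.8, 279.1], 0.63)]
scene [array([416.2, 153.5])]
scene hook_top [([288.6, 206.8], 0.88), ([223.7, 211.8], 0.76), ([413.9, 151.1], 0.68)]
scene caddy_mid [([275.4, 234.1], 0.89), ([217.3, 242.1], 0.76), ([403.3, 181.5], 0.7), ([354.0, 332.4], 0.25)]
wrist [array([317.3, 338.2])]
wrist hook_top [([312.8, 335.0], 0.62)]
wrist caddy_mid [([317.2, 250.1], 0.9)]
```

View pics/m6.png

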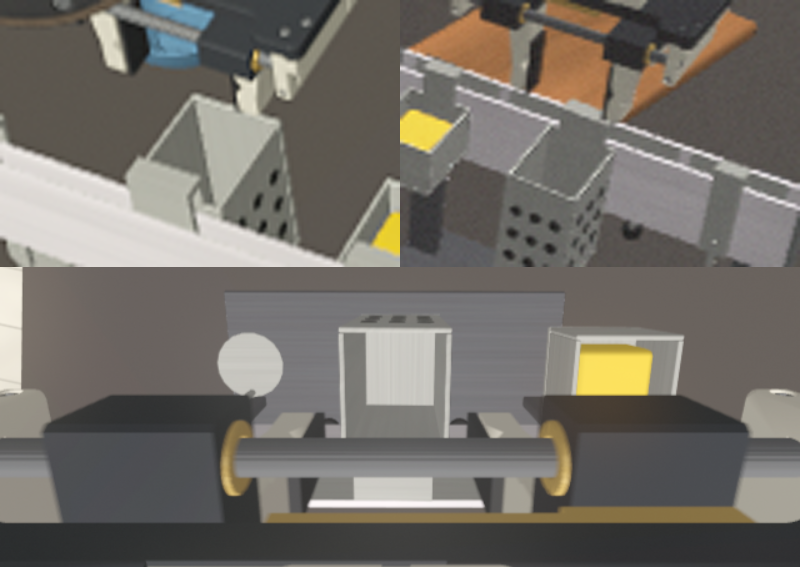

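The caddy hangs in the gap with its hook over the lip (side inset 165,190; scene inset 560,150), and the tray and ladle are undisturbed. Next I'll press the hook top with closed fingertips to confirm it is home.

Request:
carry_out([
  [[-0.08,-0.01,0,0,-1],[-0.16,-0.01,0,0,-1],[-0.228,-0.01,0,0,-1],[-0.228,-0.01,0,0,-1],[-0.228,-0.01,0,0,-1]],
])

```text
clock: 20.4
tool_pos: [0.5646, 0.2718, 0.2691]
orientation: [180.0, -0.0, -77.0]
force: [-0.2, -0.2, 0.4]
opening: 0.0007
gripper_force: 0.0
```

Request:
carry_out([
  [[0,0,0.05,0,-1],[0,0,0.1,0,-1],[0,0,0.14,0,-1],[0,0,0.14,0,-1]],
])

```text
clock: 20.8
tool_pos: [0.5642, 0.2701, 0.2392]
orientation: [179.8, -0.1, -77.1]
force: [0.1, -0.5, -0.0]
opening: 0.0005
gripper_force: 0.0
```

Request:
carry_out([
  [[0,0,0.01,0,-1],[0,0,0.015,0,-1],[0,0,0.015,0,-1]],
])

```text
clock: 21.1
tool_pos: [0.565, 0.2709, 0.2384]
orientation: [-180.0, 0.0, -77.1]
force: [-0.2, -0.5, -0.0]
opening: 0.0007
gripper_force: 0.0
```

Request:
carry_out([
  [[0,0,0.01,0,-1],[0,0,0.01,0,-1],[0,0,0.01,0,-1]],
])

```text
clock: 21.4
tool_pos: [0.5649, 0.2708, 0.2363]
orientation: [-180.0, -0.0, -77.1]
force: [0.5, 0.3, -0.0]
opening: 0.0003
gripper_force: 0.0
```

Request:
carry_out([
  [[0,0,0.0075,0,-1],[0,0,0.0075,0,-1],[0,0,0.0075,0,-1]],
])

```text
clock: 21.7
tool_pos: [0.5651, 0.2709, 0.2351]
orientation: [-180.0, 0.0, -77.1]
force: [-0.7, -0.7, 2.1]
opening: 0.0004
gripper_force: 1.3
```

Request:
carry_out([
  [[0,0,0.0075,0,-1],[0,0,0.0075,0,-1],[0,0,0.0075,0,-1]],
])

```text
clock: 22.0
tool_pos: [0.5651, 0.271, 0.2347]
orientation: [-179.9, 0.0, -77.0]
force: [-2.9, -0.7, 8.6]
opening: 0.0002
gripper_force: 4.5
```

Request:
carry_out([
  [[0,0,0.004,0,-1],[0,0,0.004,0,-1],[0,0,0.004,0,-1]],
])

```text
clock: 22.3
tool_pos: [0.5652, 0.271, 0.2347]
orientation: [-179.9, 0.0, -77.0]
force: [-4.8, -1.4, 13.6]
opening: 0.0002
gripper_force: 6.4
```

Request:
carry_out([
  [[0,0,0.0015,0,-1],[0,0,0.0015,0,-1],[0,0,0.0015,0,-1]],
])

```text
clock: 22.6
tool_pos: [0.5652, 0.271, 0.2347]
orientation: [-179.9, 0.0, -77.0]
force: [-5.5, -0.6, 13.9]
opening: 0.0005
gripper_force: 7.1
```

It holds firm at z = 0.2347 from 8.6 to 13.9 N, well above the strip's 9 N, and hook top is within the home range, so it is seated on the liner. Retreating.

Request:
carry_out([
  [[0,0,-0.02,0,-1],[0,0,-0.15,0,-1],[0,0,-0.35,0,-1],[0,0,-0.5,0,-1],[0,0,-0.5,0,-1]],
])

```text
clock: 23.1
tool_pos: [0.5666, 0.2716, 0.3371]
orientation: [-179.6, 0.1, -77.0]
force: [1.3, 1.2, -0.2]
opening: 0.0001
gripper_force: 0.0
```

```bash
python3 - <<'E'
from h import *
o=ctrl.get_obs();print(o["tool_pos"],o["force"],o["clock"])
S={n:snap(n,f"pics/end_{n}.png") for n in("side","scene")}
for n in S:
  for k in("hook_top","caddy_mid","sponge_tray","ladle"): print(n,k,[(np.round(d["centre"],1).tolist(),round(d["p"],2)) for d in ctrl.spot_point(S[n],k)][:3])
E
```

```text
[0.56660385 0.27159094 0.33708748] [ 1.27651648  1.21428861 -0.19789813] 23.1
side hook_top [([378.9, 268.8], 0.8), ([216.3, 296.1], 0.66), ([453.5, 256.2], 0.59)]
side caddy_mid [([389.6, 279.1], 0.92), ([457.3, 264.4], 0.82), ([235.6, 304.6], 0.63)]
side sponge_tray [([295.3, 332.4], 0.77)]
side ladle [([178.5, 334.6], 0.65)]
scene hook_top [([417.6, 149.4], 0.93), ([291.0, 206.8], 0.81), ([224.8, 208.3], 0.68)]
scene caddy_mid [([219.0, 238.9], 0.95), ([400.7, 184.5], 0.83), ([276.0, 233.0], 0.55)]
scene sponge_tray [([367.6, 165.0], 0.74)]
scene ladle [([446.4, 219.0], 0.64)]
```

The caddy hangs in place, the tray, ladle and look-alikes are where they were, and the gripper is clear, so I'm handing in.

```bash
python3 -c "
from plant import ctrl
print(ctrl.close_job())"
```

```text
the job is handed in; nothing more can be done
None
```

The steel caddy hangs upright in the gap with its hook home on the liner, confirmed by a 14 N fingertip push that met a hard stop; the tray, ladle and look-alikes are still where they were, and the job was handed in at about 23 s.

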